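Weigh the jar behind the reagent bottles

TASK

First clear all three reagent bottles from the white spill tray and stand them on the blue mat, leaving the yellow-lidded jar where it is; then put the jar on the middle of the balance pan; only when it is there, put every bottle back upright in the middle of the pad that has the colour of its cap. Keep everything upright, set things down gently rather than dropping them, leave the turquoise dish alone, and let go of everything at the end.

Things in the scene. Friction and masses are not known exactly. Their poses are not given: they have to be found in the camera images.
- bottle_red_center (a point): Reagent bottle with a red cap and a brown glass body, loose, standing upright on the red pad at the start. 134 mm tall: round body 48 mm across up to 84 mm above its foot, then a shoulder, then a straight cylindrical cap 34 mm across from 98 to 134 mm above the foot. Easiest gripped from above by the cap (about 50 mm above this point). About 0.2 kg. The point is on its axis half-way up, 67 mm above the foot; z up along the bottle.
- bottle_blue_center (a point): Reagent bottle with a blue cap and a white body, loose, standing upright on the blue pad at the start. 134 mm tall: round body 48 mm across up to 84 mm above its foot, then a shoulder, then a straight cylindrical cap 34 mm across from 98 to 134 mm above the foot. Easiest gripped from above by the cap (about 50 mm above this point). About 0.2 kg. The point is on its axis half-way up, 67 mm above the foot; z up along the bottle.
- bottle_green_center (a point): Reagent bottle with a green cap and a grey body, loose, standing upright on the green pad at the start. 134 mm tall: round body 48 mm across up to 84 mm above its foot, then a shoulder, then a straight cylindrical cap 34 mm across from 98 to 134 mm above the foot. Easiest gripped from above by the cap (about 50 mm above this point). About 0.2 kg. The point is on its axis half-way up, 67 mm above the foot; z up along the bottle.
- pad_red: Round flat red pad, 72 mm across, 2 mm thick, fixed in the white spill tray (tray 210 x 250 mm, its floor 4 mm above the bench, its rim 12 mm high). Home of the bottle with the red cap. Origin: centre of its underside, so its upper face is 2 mm above the origin; z up. The three pads lie round the jar, their centres 70 to 75 mm from the jar's place; which colour is where varies.
- pad_blue: Round flat blue pad, 72 mm across, 2 mm thick, fixed in the white spill tray (tray 210 x 250 mm, its floor 4 mm above the bench, its rim 12 mm high). Home of the bottle with the blue cap. Origin: centre of its underside, so its upper face is 2 mm above the origin; z up. The three pads lie round the jar, their centres 70 to 75 mm from the jar's place; which colour is where varies.
- pad_green: Round flat green pad, 72 mm across, 2 mm thick, fixed in the white spill tray (tray 210 x 250 mm, its floor 4 mm above the bench, its rim 12 mm high). Home of the bottle with the green cap. Origin: centre of its underside, so its upper face is 2 mm above the origin; z up. The three pads lie round the jar, their centres 70 to 75 mm from the jar's place; which colour is where varies.
- jar_center (a point): Small specimen jar with a yellow lid, loose, standing on the floor of the white spill tray in the midst of the three bottles. 56 mm tall, body 46 mm and lid (its top 14 mm) 50 mm across. About 0.09 kg. The point is on its axis half-way up, 28 mm above its foot; z up.
- mat: Flat blue mat on the bench, fixed, 160 mm (its x) by 240 mm (its y), 4 mm thick: the side area for the bottles. Origin: centre of its underside, top 4 mm above it; z up.
- pan (a point): Round steel weighing pan, 80 mm across, on a low white laboratory balance (fixed; housing 47 mm high, 240 x 170 mm, reaching from 75 mm beyond the pan's centre to 165 mm before it on the robot's side). The point is the centre of the pan's upper face, 60 mm above the bench; z up. The pan does not give.
- dish: Turquoise open dish, loose, 100 mm across the rim, 40 mm tall, standing at the far side of the bench: a bystander. Origin: centre of its underside.

How it is judged:
On the way, in this order (a step that is already met when the one before it is completed fails the run):
1. all three bottles stand released on the blue mat, the jar still in its place in the tray (x of bottle_red_center in the frame of mat between -0.06 and 0.06 m and y of bottle_red_center in the frame of mat between -0.1 and 0.1 m and z of each of bottle_red_center, bottle_blue_center, bottle_green_center in the frame of mat below 0.078 m and angle between each of bottle_red_center, bottle_blue_center, bottle_green_center's own z axis and vertical below 0.1 rad and contact force between the fingers and bottle_red below 0.05 N and linear speed of each of bottle_red, bottle_blue, bottle_green below 0.03 m/s and x of bottle_blue_center in the frame of mat between -0.06 and 0.06 m and y of bottle_blue_center in the frame of mat between -0.1 and 0.1 m and contact force between the fingers and bottle_blue below 0.05 N and x of bottle_green_center in the frame of mat between -0.06 and 0.06 m and y of bottle_green_center in the frame of mat between -0.1 and 0.1 m and contact force between the fingers and bottle_green below 0.05 N and distance of jar_center from where it was at the start of the episode below 0.03 m), for 0.2 s.
2. the jar stands released on the middle of the pan, the bottles still on the mat (horizontal distance between jar_center and pan below 0.015 m and z of jar_center in the frame of pan between 0.02 and 0.036 m and angle between each of jar_center, bottle_red_center, bottle_blue_center, bottle_green_center's own z axis and vertical below 0.1 rad and contact force between the fingers and jar below 0.05 N and linear speed of each of jar, bottle_red, bottle_blue, bottle_green below 0.03 m/s and x of bottle_red_center in the frame of mat between -0.06 and 0.06 m and y of bottle_red_center in the frame of mat between -0.1 and 0.1 m and z of each of bottle_red_center, bottle_blue_center, bottle_green_center in the frame of mat below 0.078 m and contact force between the fingers and bottle_red below 0.05 N and x of bottle_blue_center in the frame of mat between -0.06 and 0.06 m and y of bottle_blue_center in the frame of mat between -0.1 and 0.1 m and contact force between the fingers and bottle_blue below 0.05 N and x of bottle_green_center in the frame of mat between -0.06 and 0.06 m and y of bottle_green_center in the frame of mat between -0.1 and 0.1 m and contact force between the fingers and bottle_green below 0.05 N), for 0.2 s.
At the end, for the whole second after the job is handed in: Each bottle stands upright on the pad of its cap's colour, centred within 13 mm; the jar stands upright on the balance pan, centred within 15 mm; all released and at rest (horizontal distance between bottle_red_center and pad_red below 0.013 m and z of bottle_red_center in the frame of pad_red below 0.075 m and angle between each of bottle_red_center, bottle_blue_center, bottle_green_center, jar_center's own z axis and vertical below 0.1 rad and contact force between the fingers and bottle_red below 0.05 N and linear speed of each of bottle_red, bottle_blue, bottle_green, jar below 0.03 m/s and horizontal distance between bottle_blue_center and pad_blue below 0.013 m and z of bottle_blue_center in the frame of pad_blue below 0.075 m and contact force between the fingers and bottle_blue below 0.05 N and horizontal distance between bottle_green_center and pad_green below 0.013 m and z of bottle_green_center in the frame of pad_green below 0.075 m and contact force between the fingers and bottle_green below 0.05 N and horizontal distance between jar_center and pan below 0.015 m and z of jar_center in the frame of pan between 0.02 and 0.036 m and contact force between the fingers and jar below 0.05 N); the robot touches nothing.
It fails at once if a bottle or the jar is tipped over (more than 0.6 rad) (angle between any of bottle_red_center, bottle_blue_center, bottle_green_center, jar_center's own z axis and vertical above 0.6 rad).
It fails at once if a bottle or the jar is dropped or thrown (faster than 0.6 m/s with no finger on it) ((contact force between each of the arm, the fingers and bottle_red below 0.02 N and linear speed of bottle_red above 0.6 m/s) or (contact force between each of the arm, the fingers and bottle_blue below 0.02 N and linear speed of bottle_blue above 0.6 m/s) or (contact force between each of the arm, the fingers and bottle_green below 0.02 N and linear speed of bottle_green above 0.6 m/s) or (contact force between each of the arm, the fingers and jar below 0.02 N and linear speed of jar above 0.6 m/s)).
It fails at once if the turquoise dish is moved by more than 20 mm (distance of dish from where it was at the start of the episode above 0.02 m).
It also fails if it takes over 147 s, if anything falls off the work surface, if the arm or the gripper's body presses on something with over 40 N, if the wrist force passes 120 N, or if a joint passes its speed limit or range.

ROBOT

A 6-joint arm with a two-finger parallel gripper is mounted at the origin on the work surface. World frame = base frame: x ahead of the robot, y to its left, z up, the work surface at z = 0. Lengths are in m, angles in rad, forces in N, time in s.
With the tool pointing down it reaches from about 0.375 to 0.9 m from the base axis. Payload 3.1 kg.
Tool frame: the origin (TCP) lies midway between the tips of the shut fingers; the grasp point (between the pads) lies 19 mm behind it; x points along the fingers, z is the direction in which the jaws open and shut, and the axes are right-handed (so a half turn about x gives the same grasp; the last joint's range is limited). The gripper opens to 87 mm and grips with 3 to 60 N. Pads are 19 mm wide; open, the fingers measure 117 mm over their backs; the gripper's body (75 mm by 190 mm) begins 51 mm behind the grasp point.
Start: joints at [-1.474, 0.527, 1.433, -0, 1.181, -0.178], TCP at [0.17, -0.602, 0.223] pointing down, gripper open.
Joint ranges: [-3.08, 3.08], [-0.75, 2.2], [0.22, 2.44], [-1.43, 4.57], [0, 2.65], [-2.85, 2.85]. Speed limits (rad/s): [2.79, 2.79, 3.14, 3.14, 3.14, 3.14].

INTERFACE

Orientations are given as a unit quaternion [x, y, z, w].
In Python, from rig import robot, optics, workorder gives the robot as it stands.
- The arm moves only by the tool arm_command, never from a script. Its argument "plan" is a list of rows, each a list of 7 numbers: the shift along the tool's x, y, z in cm, then the turn, a rotation vector about the tool's x, y, z in rad, then the finger opening in cm, from 0 to 8.7. In form: [[x, y, z, ax, ay, az, gripper], ...]. A call has 1 to 12 rows; each row shifts and turns the pose as measured when the row begins, along the tool's axes as they then stand; what a row does not reach is not made up. A row lasts 1/8 s, in which the tool goes at most 62.5 mm and 10.7 degrees, less where a joint would pass 70% of its speed; a pose out of reach is approached as far as the arm can. A call with a gripper value outside its range is refused whole. The fingers move at their own pace and stop on an object; "grip_force" is the grip in N (left out, the last holds). Time passes only in rows, so rows that do not move let the fingers close. It gives the time, the measured TCP pose, the force and the opening at its end, in the units of the state.
- robot.get_obs(): the state, without advancing time (a new reading comes with each control period).
- optics.camera(name): name is "scene" or "side" or "wrist"; returns (picture, depth): 480x640x3 uint8, blue, green, red; 480x640 float32, m along the optical axis (not along the pixel's ray), 0 where there is no reading.
- optics.camera_info(name): a dict with "mtx" (3x3 intrinsics, pixels), "position" and "rotation" of the camera in the world; the wrist camera has in their place "tool_from_camera" (4x4, takes a point from camera to tool coordinates, whose origin is the TCP and whose axes are the tool frame's). Camera axes: x right, y down, z forward; pixel columns grow to the right and rows downward; lengths in m; the calibration is good to about 2 mm. A picture is of the moment at which its call begins: read the wrist's pose just before it. camera_info takes no time and is no camera call.
- workorder.hand_in(): hands the job in, once; it reports no verdict.
The state is a dict: "time": time; "q": joint angles; "joint_velocities": joint speeds; "joint_torque": joint torques, N m; "position": TCP position; "tool_rot": TCP orientation; "ft_force": force on the tool from outside, world axes, zero at the start; "moment": the same for the moment, N m; "grip_width": finger opening in m.
Only numpy, scipy, OpenCV 4.12 (cv2) and the standard library are available. Lean on these libraries where they do the work, as an engineer would, in place of code of your own. Each camera call takes 0.05 s, during which the arm holds its last target. There are 200 camera calls.

## Working session

There is one attempt and no reset: what is moved stays moved. The work goes in short steps, Python scripts to look and compute and a tool call to move; the robot and the scene stay as the last step left them, time stands still between calls to the robot, and variables do not carry over. Pictures are saved under pics/ and viewed, about 12 in all and at most 16, crops included, and the job is handed in when it is done.

Besides the shell and the picture viewer there is one more tool, called after "Emit:" in YAML: its name, and indented under it one key for each argument. arm_command: Moves the arm, as the interface text tells. Its arguments: {"type":"object","properties":{"plan":{"type":"array"},"grip_force":{"type":"number"}},"required":["plan"]}

```bash
mkdir -p pics; ls
python3 - <<'E'
from rig import robot, optics, workorder
import cv2, numpy as np
print(robot.get_obs())
a,da=optics.camera("scene"); b,db=optics.camera("side")
for n in("scene","side"): print(n,optics.camera_info(n))
print(optics.camera_info("wrist"))
cv2.imwrite("pics/scene0.png",a); cv2.imwrite("pics/side0.png",b)
np.savez("v0.npz",a=a,da=da,b=b,db=db)
E
```

```text
pics
{'time': 0.0, 'q': array([-1.47447399e+00,  5.28435920e-01,  1.43391618e+00, -3.98083724e-05,
        1.18139325e+00, -1.78492965e-01]), 'joint_velocities': array([ 0.00118444,  0.00049876,  0.00055918,  0.0004416 ,  0.00196893,
       -0.00126251]), 'joint_torque': array([ 8.40511548e-04, -4.40040100e+01, -1.76592261e+01,  6.33564382e-02,
        5.82059263e-02, -1.63356267e-04]), 'position': array([ 0.1695549 , -0.60079153,  0.22158581]), 'tool_rot': array([ 0.42734586,  0.56430313, -0.42624385,  0.56325276]), 'ft_force': array([ 0.42801196,  0.97048101, -0.53507591]), 'moment': array([-0.01146899, -0.00518873, -0.01542323]), 'grip_width': 0.0870648078434029}
scene {'mtx': array([[511.9390696 ,   0.        , 320.48131592],
       [  0.        , 511.9390696 , 233.51459643],
       [  0.        ,   0.        ,   1.        ]]), 'position': array([1.09235107, 0.15418271, 0.93867231]), 'rotation': array([ 0.56134732,  0.7809162 , -0.22105282, -0.16184783])}
side {'mtx': array([[475.74484975,   0.        , 325.56344509],
       [  0.        , 475.74484975, 240.0825983 ],
       [  0.        ,   0.        ,   1.        ]]), 'position': array([ 0.27525846, -0.6771638 ,  0.57341901]), 'rotation': array([ 0.86552319, -0.18943713,  0.09900129, -0.45297012])}
{'mtx': array([[355.51500847,   0.        , 319.86180548],
       [  0.        , 355.51500847, 233.44919441],
       [  0.        ,   0.        ,   1.        ]]), 'tool_from_camera': array([[ 9.80502096e-04, -2.87074386e-01,  9.57907791e-01,
        -1.62020902e-01],
       [-1.24248556e-03, -9.57907862e-01, -2.87073135e-01,
         7.97728019e-02],
       [ 9.99998747e-01, -9.08710783e-04, -1.29591644e-03,
         8.21542079e-04],
       [ 0.00000000e+00,  0.00000000e+00,  0.00000000e+00,
         1.00000000e+00]])}
```

View pics/scene0.png

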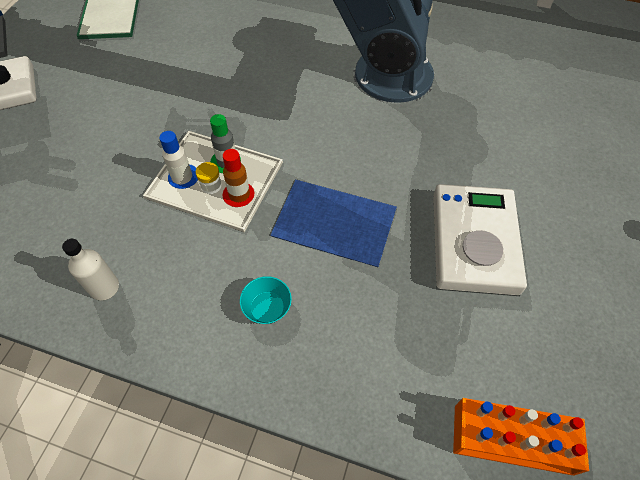

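View pics/side0.png

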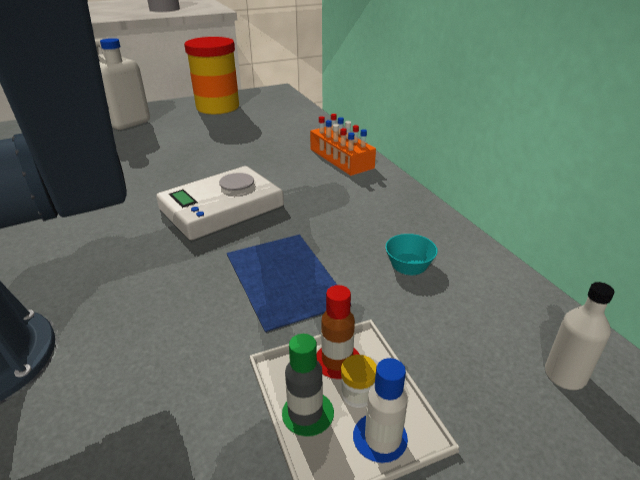

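The scene picture shows the caps: blue (169,140), green (219,125) and red (232,160). It also shows the jar lid (207,173), mat (334,222), pan (483,247) and dish (265,297). The side view agrees. Next I'll work out the positions.

```bash
cat > h.py <<'E'
import numpy as np, cv2
from scipy.spatial.transform import Rotation as R
from rig import robot, optics
def pose(name,obs=None):
    i=optics.camera_info(name)
    if name!="wrist": return i["mtx"],R.from_quat(i["rotation"]).as_matrix(),np.array(i["position"])
    T=np.eye(4);T[:3,:3]=R.from_quat(obs["tool_rot"]).as_matrix();T[:3,3]=obs["position"]
    T=T@i["tool_from_camera"]; return i["mtx"],T[:3,:3],T[:3,3]
def cloud(d,P):
    K,M,p=P; v,u=np.mgrid[:480,:640]
    c=np.stack([(u-K[0,2])/K[0,0]*d,(v-K[1,2])/K[1,1]*d,d],-1); w=c@M.T+p; w[d<=0]=np.nan; return w
def ray(u,v,z,P):
    K,M,p=P; r=M@[(u-K[0,2])/K[0,0],(v-K[1,2])/K[1,1],1]; return p+r*(z-p[2])/r[2]
HUE={"red":[(0,6),(174,180)],"yellow":[(18,30)],"green":[(50,75)],"blue":[(105,120)],"cyan":[(82,98)]}
def mask(img,c,s=120,v=50):
    h=cv2.cvtColor(img,cv2.COLOR_BGR2HSV); m=np.zeros(h.shape[:2],bool)
    for a,b in HUE[c]: m|=(h[...,0]>=a)&(h[...,0]<=b)
    return m&(h[...,1]>s)&(h[...,2]>v)
def circ(xy):  # centre of min enclosing circle
    (x,y),r=cv2.minEnclosingCircle((xy*1000).astype(np.float32)); return np.round([x,y,r],1)
E
python3 - <<'E'
from h import *
z=np.load("v0.npz")
for n,a,d in(("scene",z["a"],z["da"]),("side",z["b"],z["db"])):
    P=pose(n); w=cloud(d,P); roi=(w[...,1]<-0.1)&(w[...,0]<0.75)
    for c in("red","green","blue","yellow"):
        m=mask(a,c)&roi; zc=0.06 if c=="yellow" else 0.14
        t=m&(abs(w[...,2]-zc)<.004); q=w[t]
        print(n,c,len(q),"top",circ(q[:,:2]) if len(q) else 0, "mean",np.round(q.mean(0)*1000,1) if len(q) else 0)
        if c!="yellow":
            t=m&(abs(w[...,2]-.006)<.006); q=w[t]
            if c=="blue":  # exclude mat: near the cap only
                k=w[m&(w[...,2]>.12)].mean(0); q=q[np.hypot(*(q-k)[:,:2].T)<.06]
            print("   pad",circ(q[:,:2]))
    if n=="scene":
        h=cv2.cvtColor(a,cv2.COLOR_BGR2HSV); mm=mask(a,"blue",120,30)&(abs(w[...,2]-.004)<.01)
        k,l,s,ce=cv2.connectedComponentsWithStats(mm.astype(np.uint8)); j=1+s[1:,4].argmax(); q=w[l==j]
        print("mat",cv2.minAreaRect((q[:,:2]*1000).astype(np.float32)),q.mean(0))
        q=w[mask(a,"cyan")]; print("dish",circ(q[:,:2]))
    t=(abs(w[...,2]-.06)<.004)&(h[...,1]<60 if n=="scene" else True)&(w[...,1]>.0)&(w[...,0]<.8)&(w[...,0]>.3) if n=="scene" else (abs(w[...,2]-.06)<.004)&(w[...,1]>.0)&(w[...,0]<.8)&(w[...,0]>.3)
    q=w[t]; print("pan",len(q),circ(q[:,:2]),np.median(q,0))
    t=(abs(w[...,2]-.016)<.004)&roi; q=w[t]; print("tray",cv2.minAreaRect((q[:,:2]*1000).astype(np.float32)))
E
```

```text
scene red 172 top [ 502.7 -233.    18.1] mean [ 502.4 -231.9  139.7]
   pad [ 462.9 -247.8   76.8]
scene green 156 top [ 419.9 -298.1   18.6] mean [ 421.9 -297.1  139.5]
   pad [ 225.1 -618.4  397.5]
scene blue 166 top [ 498.6 -377.4   18.1] mean [ 499.2 -375.9  139.9]
   pad [ 495.1 -374.2   36.5]
scene yellow 326 top [ 500.3 -301.4   26. ] mean [ 501.4 -301.5   59.6]
mat ((498.7706604003906, -8.31121826171875), (162.89732360839844, 240.4186248779297), 0.17247425019741058) [ 0.50293548 -0.00583195  0.00370329]
dish [729.3 -80.3  61. ]
pan 1091 [629.3 380.1 191.3] [0.50168369 0.30079792 0.05963257]
tray ((346.8024597167969, -515.8739013671875), (869.6292114257812, 760.2679443359375), 86.89209747314453)
side red 344 top [ 498.1 -233.1   17.1] mean [ 497.5 -234.4  139.8]
   pad [ 526.4 -195.1   83.6]
side green 492 top [ 417.4 -298.2   17.8] mean [ 417.2 -299.9  139.8]
   pad [ 439.  -244.9   94.8]
side blue 579 top [ 494.9 -377.    17.4] mean [ 494.3 -378.5  139.9]
   pad [ 492.4 -373.8   36. ]
side yellow 857 top [ 497.2 -302.6   25.4] mean [ 496.  -303.9   59.9]
pan 930 [517.8 989.9 730.7] [0.50864666 0.3346412  0.0596723 ]
tray ((519.04833984375, -224.224853515625), (425.0199890136719, 293.64111328125), 61.46157455444336)
```

Emit:
arm_command:
  plan:
    - [0,0,0,0.137,0,0,8.7]
    - [0,0,0,0.137,0,0,8.7]
    - [0,4,-4.5,0,0,0,8.7]
    - [0,4,-4.5,0,0,0,8.7]
    - [0,4,-4.5,0,0,0,8.7]
    - [0,4,-4.5,0,0,0,8.7]
    - [0,4,-4.5,0,0,0,8.7]
    - [0,4,-4.5,0,0,0,8.7]
    - [0,4,-4.5,0,0,0,8.7]
    - [0,4,-4.5,0,0,0,8.7]
    - [0,0,0,0,0,0,6]
    - [0,0,0,0,0,0,6]
  grip_force: 15

```text
time: 1.6
position: [0.5011, -0.2332, 0.2179]
tool_rot: [0.504, 0.499, -0.502, 0.495]
ft_force: [0.1, -0.5, 0.3]
grip_width: 0.0745
```

```bash
cat > look.py <<'E'
from h import *
import sys
def go(x,y,z):
    "shift (cm) and turn (rad) in tool axes to a straight-down pose, jaws along y"
    o=robot.get_obs(); Rt=R.from_quat(o["tool_rot"]); G=R.from_quat([.5,.5,-.5,.5])
    print("shift cm",np.round(Rt.inv().apply(np.array([x,y,z])-o["position"])*100,2),"turn",np.round((Rt.inv()*G).as_rotvec(),4),"w",round(o["grip_width"],4))
def wrist():
    o=robot.get_obs(); a,d=optics.camera("wrist"); P=pose("wrist",o); return a,cloud(d,P),P
def tops(a,w,z,tol=.006,s=120):
    for c in("red","green","blue","yellow"):
        t=mask(a,c,s)&(abs(w[...,2]-z)<tol)
        if t.sum()>60: print(c,t.sum(),circ(w[t][:,:2]),"z",np.round(np.median(w[t][:,2])*1000,1))
E
python3 - <<'E'
from look import *
a,w,P=wrist(); cv2.imwrite("pics/w1.png",a)
tops(a,w,.14); tops(a,w,.06)
go(.500,-.233,.108)
E
```

```text
red 1672 [ 501.7 -233.1   16.8] z 139.8
green 151 [ 408.7 -294.8    9.3] z 139.9
blue 1804 [ 498.3 -377.2   17.1] z 139.7
yellow 2207 [ 500.2 -302.6   25. ] z 59.8
shift cm [10.99 -0.07  0.05] turn [-0.0127 -0.007   0.0023] w 0.0706
```

View pics/w1.png

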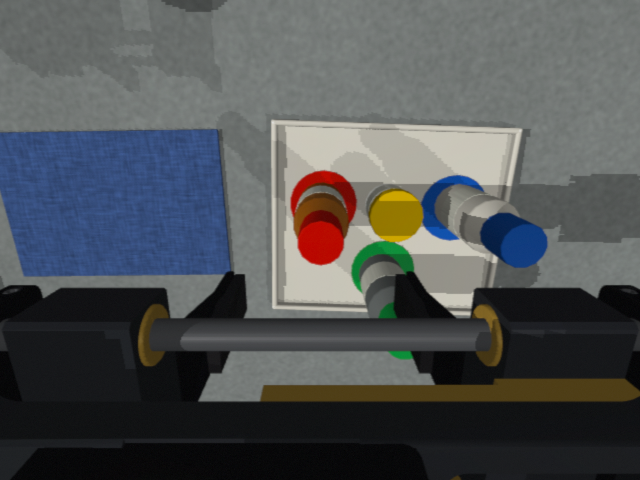

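The red cap (321,240) sits centred between the fingers, and the wrist measurements agree with the scene view. I'll descend and grip.

Emit:
arm_command:
  plan:
    - [0,0,0.05,-0.0127,-0.007,0.0023,6]
    - [3,0,0,0,0,0,6]
    - [3,0,0,0,0,0,6]
    - [3,0,0,0,0,0,6]
    - [2,0,0,0,0,0,6]
    - [0,0,0,0,0,0,6]
    - [0,0,0,0,0,0,3]
    - [0,0,0,0,0,0,3]
    - [0,0,0,0,0,0,3]
    - [0,0,0,0,0,0,3]
    - [0,0,0,0,0,0,3]
    - [0,0,0,0,0,0,3]
  grip_force: 20

```text
time: 3.15
position: [0.4976, -0.2449, 0.109]
tool_rot: [-0.503, -0.493, 0.504, -0.5]
ft_force: [0.2, 0.3, -1.0]
grip_width: 0.0344
```

Run:
```python
from look import *
go(.501,-.233,.108); print(robot.get_obs()["position"])
a,d=optics.camera("side"); w=cloud(d,pose("side")); tops(a,w,.14); cv2.imwrite("pics/s1.png",a[150:,200:500])
```

```text
shift cm [ 0.09  0.32 -1.19] turn [-0.013   0.0072 -0.0058] w 0.0344
[ 0.49759648 -0.24488538  0.10899751]
green 514 [ 417.2 -298.2   17.9] z 139.9
blue 608 [ 495.2 -377.9   17.1] z 139.9
yellow 143 [601.4 949.9  66.8] z 139.9
```

View pics/s1.png

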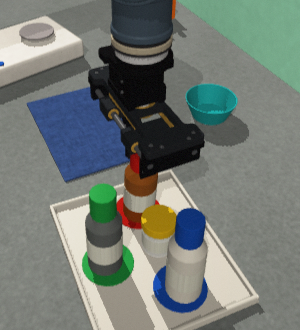

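Emit:
arm_command:
  plan:
    - [-1,0,0,0,0,0,3]
    - [-2,0,0,0,0,0,3]
    - [-3,0,0,-0.013,0.007,-0.006,3]
    - [-2,0,-2,0,0,0,3]
    - [0,-0.4,-3.5,0,0,0,3]
    - [0,-0.4,-4,0,0,0,3]
    - [0,-0.4,-4,0,0,0,3]
    - [0,-0.4,-4,0,0,0,3]
    - [0,-0.4,-4,0,0,0,3]
    - [0,-0.4,-4,0,0,0,3]
    - [0,-0.4,-3,0,0,0,3]
    - [0,-0.2,-2,0,0,0,3]

```text
time: 4.7
position: [0.4692, 0.067, 0.1981]
tool_rot: [0.503, 0.495, -0.499, 0.503]
ft_force: [0.5, 1.4, -1.6]
grip_width: 0.0341
```

Run:
```python
from look import *
go(.467,.065,.107)
```

```text
shift cm [ 9.11 -0.32  0.17] turn [-0.0036  0.004  -0.0107] w 0.0341
```

Emit:
arm_command:
  plan:
    - [3,-0.1,0.1,-0.004,0.004,-0.011,3]
    - [3,0,0,0,0,0,3]
    - [2,0,0,0,0,0,3]
    - [0.6,0,0,0,0,0,3]
    - [0.3,0,0,0,0,0,3]
    - [0.15,0,0,0,0,0,3]
    - [0,0,0,0,0,0,3]

```text
time: 5.58
position: [0.4723, 0.068, 0.1107]
tool_rot: [0.501, 0.498, -0.496, 0.504]
ft_force: [-0.4, 0.0, -2.4]
grip_width: 0.0342
```

Emit:
arm_command:
  plan:
    - [0.2,0,0,0,0,0,3]
    - [0.2,0,0,0,0,0,3]
    - [0,0,0,0,0,0,3]

```text
time: 5.95
position: [0.473, 0.0679, 0.1073]
tool_rot: [0.502, 0.498, -0.496, 0.505]
ft_force: [-0.1, 1.0, -0.4]
grip_width: 0.0343
```

Emit:
arm_command:
  plan:
    - [0,0,0,0,0,0,6]
    - [0,0,0,0,0,0,6]
    - [0,0,0,0,0,0,6]
    - [0,0,0,0,0,0,6]
    - [-2,0,0,0,0,0,6]
    - [-4,0,0,0,0,0,6]
    - [-4,0,0,0,0,0,6]

```text
time: 6.82
position: [0.4699, 0.068, 0.2074]
tool_rot: [0.5, 0.5, -0.497, 0.503]
ft_force: [-0.7, -0.4, -0.0]
grip_width: 0.0598
```

Run:
```python
from look import *
a,w,P=wrist(); tops(a,w,.138); go(.4185,-.298,.2)
a,d=optics.camera("scene"); w=cloud(d,pose("scene")); tops(a,w,.139);tops(a,w,.06)
```

```text
red 1812 [477.1  74.4  17. ] z 137.8
shift cm [ 1.18 -5.67 36.56] turn [ 0.0051  0.0012 -0.0161] w 0.0597
red 198 [476.5  73.9  18.1] z 137.5
green 172 [ 420.8 -298.5   18.4] z 139.4
blue 179 [ 500.9 -377.8   19.2] z 139.5
yellow 376 [666.   98.2 460.4] z 59.4
```

Emit:
arm_command:
  plan:
    - [0,-0.7,3,0.005,0.001,-0.016,6]
    - [0,-0.7,4.2,0,0,0,6]
    - [0,-0.7,4.2,0,0,0,6]
    - [0,-0.7,4.2,0,0,0,6]
    - [0,-0.7,4.2,0,0,0,6]
    - [0,-0.7,4.2,0,0,0,6]
    - [0,-0.7,4.2,0,0,0,6]
    - [0,-0.7,4.2,0,0,0,6]
    - [0,0,4,0,0,0,6]
    - [0,0,0,0,0,0,6]

```text
time: 8.18
position: [0.4135, -0.306, 0.2033]
tool_rot: [0.5, 0.503, -0.5, 0.498]
ft_force: [0.1, 0.2, 0.5]
grip_width: 0.0601
```

Run:
```python
from look import *
a,w,P=wrist(); tops(a,w,.14); go(.4195,-.298,.108)
```

```text
green 1896 [ 421.3 -298.8   17. ] z 139.8
blue 2580 [ 497.8 -377.5   17. ] z 139.7
shift cm [ 9.49  0.73 -0.51] turn [ 0.003  -0.0071  0.0062] w 0.0598
```

Emit:
arm_command:
  plan:
    - [2,0.8,-0.7,0.003,-0.007,0.006,6]
    - [3,0,0,0,0,0,6]
    - [3,0,0,0,0,0,6]
    - [1.5,0,0,0,0,0,6]
    - [0,0,0,0,0,0,6]

```text
time: 8.85
position: [0.4188, -0.2877, 0.1035]
tool_rot: [0.499, 0.504, -0.498, 0.498]
ft_force: [0.6, -0.5, 0.8]
grip_width: 0.0601
```

Run:
```python
from look import *
go(.421,-.2985,.108)
```

```text
shift cm [-0.45  0.21  1.07] turn [ 0.0047 -0.0073  0.0052] w 0.0601
```

Emit:
arm_command:
  plan:
    - [-0.3,0.2,1.05,0.004,-0.007,0.005,6]
    - [0,0,0,0,0,0,6]

```text
time: 9.1
position: [0.4216, -0.2982, 0.1076]
tool_rot: [0.499, 0.5, -0.5, 0.501]
ft_force: [0.2, 0.4, 0.1]
grip_width: 0.0595
```

Run:
```python
from look import *
go(.421,-.2985,.108)
```

```text
shift cm [-0.04 -0.06  0.03] turn [ 0.002   0.0012 -0.0011] w 0.0595
```

Emit:
arm_command:
  plan:
    - [0,0,0,0,0,0,3]
    - [0,0,0,0,0,0,3]
    - [0,0,0,0,0,0,3]
    - [0,0,0,0,0,0,3]
    - [0,0,0,0,0,0,3]
    - [0,0,0,0,0,0,3]
    - [-1,0,0,0,0,0,3]
    - [-2,0,0,0,0,0,3]
    - [-3,0,0,0,0,0,3]
    - [-3,0,0,0,0,0,3]
    - [0,0,0,0,0,0,3]

```text
time: 10.48
position: [0.4205, -0.2973, 0.2014]
tool_rot: [0.5, 0.501, -0.5, 0.5]
ft_force: [-0.1, -0.6, -2.4]
grip_width: 0.0334
```

Run:
```python
from look import *
go(.53,-.005,.2); a,w,P=wrist(); tops(a,w,.23,.01); tops(a,w,.06)
```

```text
shift cm [  0.15  10.99 -29.21] turn [ 0.0014 -0.0004  0.0003] w 0.0334
green 2656 [ 419.7 -297.4   17.2] z 231.8
yellow 2921 [ 500.2 -303.1   24.7] z 59.9
```

Emit:
arm_command:
  plan:
    - [0,1,-2,0,0,0,3]
    - [0,1.4,-3.6,0,0,0,3]
    - [0,1.4,-4,0,0,0,3]
    - [0,1.4,-4,0,0,0,3]
    - [0,1.4,-4,0,0,0,3]
    - [0,1.4,-4,0,0,0,3]
    - [0,1.4,-3.6,0,0,0,3]
    - [0,1,-2.5,0,0,0,3]
    - [0,0.5,-1.5,0,0,0,3]
    - [0,0,0,0,0,0,3]

```text
time: 11.78
position: [0.5217, 0.0074, 0.1852]
tool_rot: [0.496, 0.511, -0.505, 0.488]
ft_force: [-0.7, 0.5, -2.6]
grip_width: 0.0334
```

Run:
```python
from look import *
go(.53,-.005,.107)
```

```text
shift cm [7.77 1.07 1.35] turn [-0.0018 -0.0143  0.031 ] w 0.0334
```

Emit:
arm_command:
  plan:
    - [1,0.5,0.7,-0.002,-0.014,0.031,3]
    - [2.5,0.5,0.5,0,0,0,3]
    - [2.5,0,0,0,0,0,3]
    - [1,0,0,0,0,0,3]
    - [0,0,0,0,0,0,3]

```text
time: 12.4
position: [0.5298, -0.01, 0.112]
tool_rot: [-0.5, -0.499, 0.502, -0.499]
ft_force: [0.3, -0.8, -1.9]
grip_width: 0.0331
```

Run:
```python
from look import *
go(.53,-.005,.107)
```

```text
shift cm [ 0.5   0.02 -0.5 ] turn [-0.0037  0.0023  0.0023] w 0.0331
```

Emit:
arm_command:
  plan:
    - [0.25,0,0,-0.004,0.002,0.002,3]
    - [0.2,0,0,0,0,0,3]
    - [0.1,0,0,0,0,0,3]
    - [0,0,0,0,0,0,3]
    - [0,0,0,0,0,0,6]
    - [0,0,0,0,0,0,6]
    - [0,0,0,0,0,0,6]
    - [0,0,0,0,0,0,6]
    - [0,0,0,0,0,0,6]
    - [-3,0,0,0,0,0,6]
    - [-4,0,0,0,0,0,6]
    - [-2,0,0,0,0,0,6]

```text
time: 13.9
position: [0.5305, -0.0104, 0.2002]
tool_rot: [0.5, 0.499, -0.5, 0.501]
ft_force: [-0.5, -0.2, 1.0]
grip_width: 0.0599
```

Run:
```python
from look import *
go(.498,-.3775,.2); a,w,P=wrist(); tops(a,w,.138)
```

```text
shift cm [ 0.04 -3.27 36.7 ] turn [ 0.0006  0.0009 -0.0022] w 0.0599
red 302 [488.1  72.1   8.5] z 137.6
green 1884 [531.  -10.7  16.9] z 137.8
```

Green now stands at (531,-11). Blue is next.

Emit:
arm_command:
  plan:
    - [0,-0.3,3,0,0,0,6]
    - [0,-0.4,4.4,0,0,0,6]
    - [0,-0.4,4.4,0,0,0,6]
    - [0,-0.4,4.4,0,0,0,6]
    - [0,-0.4,4.4,0,0,0,6]
    - [0,-0.4,4.4,0,0,0,6]
    - [0,-0.4,4.4,0,0,0,6]
    - [0,-0.4,4,0,0,0,6]
    - [0,0,2,0,0,0,6]
    - [0,0,1,0,0,0,6]
    - [0,0,0,0,0,0,6]

```text
time: 15.32
position: [0.4993, -0.3824, 0.196]
tool_rot: [0.501, 0.501, -0.497, 0.5]
ft_force: [0.3, -0.2, 0.2]
grip_width: 0.0599
```

Run:
```python
from look import *
go(.498,-.3775,.108)
```

```text
shift cm [ 8.8  -0.15 -0.45] turn [ 0.0038 -0.0046 -0.0028] w 0.0599
```

Emit:
arm_command:
  plan:
    - [2,-0.1,-0.4,0.004,-0.005,-0.003,6]
    - [3,0,0,0,0,0,6]
    - [2.5,0,0,0,0,0,6]
    - [1,0,0,0,0,0,6]
    - [0,0,0,0,0,0,6]

```text
time: 15.95
position: [0.5004, -0.3704, 0.1104]
tool_rot: [0.499, 0.502, -0.498, 0.501]
ft_force: [-0.2, -0.1, -0.0]
grip_width: 0.06
```

Run:
```python
from look import *
go(.498,-.3775,.108)
```

```text
shift cm [ 0.23 -0.24  0.71] turn [ 0.0072 -0.0022  0.0001] w 0.06
```

Emit:
arm_command:
  plan:
    - [0.2,-0.2,0.7,0.007,-0.002,0,6]
    - [0,0,0,0,0,0,3]
    - [0,0,0,0,0,0,3]
    - [0,0,0,0,0,0,3]
    - [0,0,0,0,0,0,3]
    - [0,0,0,0,0,0,3]
    - [0,0,0,0,0,0,3]
    - [-1,0,0,0,0,0,3]
    - [-2,0,0,0,0,0,3]
    - [-3,0,0,0,0,0,3]
    - [-3,0,0,0,0,0,3]
    - [0,0,0,0,0,0,3]

```text
time: 17.45
position: [0.4987, -0.3779, 0.204]
tool_rot: [0.5, 0.499, -0.5, 0.501]
ft_force: [0.4, -0.3, -1.9]
grip_width: 0.0335
```

Run:
```python
from look import *
go(.47,-.08,.2); a,w,P=wrist(); tops(a,w,.23,.01)
```

```text
shift cm [  0.34  -2.87 -29.79] turn [-0.0001  0.0019 -0.0018] w 0.0335
blue 2627 [ 497.1 -377.7   17.5] z 232.2
```

Emit:
arm_command:
  plan:
    - [0,-0.3,-2,0,0,0,3]
    - [0,-0.3,-3.6,0,0,0,3]
    - [0,-0.3,-4,0,0,0,3]
    - [0,-0.3,-4,0,0,0,3]
    - [0,-0.3,-4,0,0,0,3]
    - [0,-0.3,-4,0,0,0,3]
    - [0,-0.3,-3.5,0,0,0,3]
    - [0,-0.3,-2.5,0,0,0,3]
    - [0,-0.3,-1,0,0,0,3]
    - [0,0,-0.5,0,0,0,3]
    - [0,0,0,0,0,0,3]

```text
time: 18.88
position: [0.4541, -0.0611, 0.1916]
tool_rot: [0.498, 0.514, -0.501, 0.487]
ft_force: [0.4, -0.7, -1.3]
grip_width: 0.0333
```

Run:
```python
from look import *
go(.47,-.08,.11)
```

```text
shift cm [8.06 1.83 2.08] turn [ 0.0013 -0.0233  0.0309] w 0.0333
```

Emit:
arm_command:
  plan:
    - [1,0.8,1,0.001,-0.023,0.031,3]
    - [2.5,0.8,0.8,0,0,0,3]
    - [2.5,0,0,0,0,0,3]
    - [1,0,0,0,0,0,3]
    - [0,0,0,0,0,0,3]

```text
time: 19.5
position: [0.4736, -0.0847, 0.1199]
tool_rot: [0.502, 0.496, -0.501, 0.501]
ft_force: [-0.5, -0.2, -2.0]
grip_width: 0.0339
```

Run:
```python
from look import *
go(.47,-.08,.11)
```

```text
shift cm [ 0.98 -0.37 -0.48] turn [-0.005   0.0039 -0.0063] w 0.0339
```

Emit:
arm_command:
  plan:
    - [0.5,0,-0.3,-0.005,0.004,-0.006,3]
    - [0.2,0,0,0,0,0,3]
    - [0.2,0,0,0,0,0,3]
    - [0.1,0,0,0,0,0,3]
    - [0,0,0,0,0,0,3]

```text
time: 20.12
position: [0.4753, -0.0822, 0.1113]
tool_rot: [0.501, 0.499, -0.499, 0.502]
ft_force: [0.6, 0.3, -2.5]
grip_width: 0.0335
```

Emit:
arm_command:
  plan:
    - [0.15,0,0,0,0,0,3]
    - [0.15,0,0,0,0,0,3]
    - [0,0,0,0,0,0,3]

```text
time: 20.5
position: [0.4762, -0.0822, 0.1096]
tool_rot: [0.501, 0.498, -0.499, 0.502]
ft_force: [0.4, -0.4, -0.9]
grip_width: 0.0334
```

Emit:
arm_command:
  plan:
    - [0.1,0,0,0,0,0,3]
    - [0,0,0,0,0,0,6]
    - [0,0,0,0,0,0,6]
    - [0,0,0,0,0,0,6]
    - [0,0,0,0,0,0,6]
    - [0,0,0,0,0,0,6]
    - [-3,0,0,0,0,0,6]
    - [-4,0,0,0,0,0,6]
    - [-2,0,0,0,0,0,7.5]
    - [0,0,0,0,0,0,7.5]

```text
time: 21.75
position: [0.4757, -0.0822, 0.2007]
tool_rot: [0.501, 0.498, -0.499, 0.502]
ft_force: [-0.1, 0.2, -0.1]
grip_width: 0.0707
```

Run:
```python
from look import *
go(.5,-.303,.12); a,w,P=wrist(); tops(a,w,.138)
a,d=optics.camera("scene"); P=pose("scene"); w=cloud(d,P); tops(a,w,.138); cv2.imwrite("pics/scene1.png",a[80:320,120:560])
for n in("scene","side"):
  if n=="side": a,d=optics.camera(n);P=pose(n);w=cloud(d,P)
  roi=(w[...,1]<-.16)&(w[...,0]<.75)&(abs(w[...,2]-.006)<.005)
  for c in("red","green","blue"):
    m=(mask(a,c)&roi).astype(np.uint8); cs=cv2.findContours(m,0,1)[0]
    if cs:
      k=max(cs,key=cv2.contourArea); (u,v),ax,an=cv2.fitEllipse(k); print(n,c,"pad",len(k),circ(w[...,:2][roi&(cv2.drawContours(np.zeros_like(m),[k],-1,1,-1)>0)]),np.round(ray(u,v,.006,P)*1000,1))
  m=(mask(a,"yellow")&(abs(w[...,2]-.06)<.005)&(w[...,1]<-.16)&(w[...,0]<.75)); print("jar",circ(w[m][:,:2]))
```

```text
shift cm [ 8.12  2.38 22.07] turn [-0.0002  0.0017 -0.0064] w 0.0707
red 2063 [477.1  74.1  17.3] z 137.9
green 2262 [530.5 -11.1  16.6] z 137.9
blue 1884 [475.1 -81.   17. ] z 137.8
red 206 [477.1  73.8  18. ] z 137.4
green 212 [529.9 -11.   18.6] z 137.5
blue 193 [474.8 -79.   18.5] z 137.6
scene red pad 81 [ 499.3 -235.3   38. ] [ 502.  -234.7    6. ]
scene green pad 76 [ 421.8 -300.4   37.3] [ 422.6 -299.6    6. ]
scene blue pad 77 [ 495.  -374.1   37.3] [ 496.5 -375.5    6. ]
jar [ 501.  -302.3   26.2]
side red pad 116 [ 499.9 -233.8   37.6] [ 494.4 -230.9    6. ]
side green pad 136 [ 421.8 -300.8   36.3] [ 420.3 -302.3    6. ]
side blue pad 146 [ 493.  -373.1   36.9] [ 491.9 -375.4    6. ]
jar [ 497.3 -302.9   25.6]
```

View pics/scene1.png

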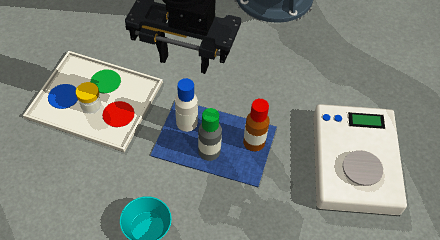

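The picture shows all three bottles upright on the mat and the jar alone in the tray. Next is the jar.

Emit:
arm_command:
  plan:
    - [0,0.4,3,0,0,-0.006,7.5]
    - [0,0.4,4,0,0,0,7.5]
    - [0,0.4,4,0,0,0,7.5]
    - [0,0.4,4,0,0,0,7.5]
    - [0,0.4,4,0,0,0,7.5]
    - [0,0.2,2,0,0,0,7.5]
    - [0,0,1,0,0,0,7.5]
    - [3,0,0,0,0,0,7.5]
    - [3,0,0,0,0,0,7.5]
    - [2,0,0,0,0,0,7.5]
    - [0,0,0,0,0,0,7.5]

```text
time: 23.28
position: [0.489, -0.2978, 0.1035]
tool_rot: [0.497, 0.512, -0.5, 0.49]
ft_force: [0.6, 1.3, -0.0]
grip_width: 0.075
```

Run:
```python
from look import *
go(.5,-.303,.032); a,w,P=wrist(); tops(a,w,.06)
```

```text
shift cm [7.11 1.27 0.66] turn [ 0.0045 -0.0184  0.0246] w 0.075
yellow 4912 [ 500.4 -303.1   24.9] z 59.8
```

Emit:
arm_command:
  plan:
    - [1,1.2,0.7,0.004,-0.018,0.025,7.5]
    - [1,0,0,0,0,0,7.5]
    - [0,0,0,0,0,0,7.5]

```text
time: 23.7
position: [0.5028, -0.3047, 0.0862]
tool_rot: [0.5, 0.499, -0.499, 0.503]
ft_force: [0.4, -0.4, -0.0]
grip_width: 0.075
```

Run:
```python
from look import *
go(.5,-.303,.032)
```

```text
shift cm [ 5.42 -0.31 -0.19] turn [ 0.0022  0.0032 -0.0048] w 0.075
```

Emit:
arm_command:
  plan:
    - [1.5,-0.2,-0.1,0.002,0.003,-0.005,7.5]
    - [1.5,0,0,0,0,0,7.5]
    - [1.2,0,0,0,0,0,7.5]
    - [0.7,0,0,0,0,0,7.5]
    - [0.2,0,0,0,0,0,7.5]
    - [0,0,0,0,0,0,7.5]

```text
time: 24.45
position: [0.5005, -0.3036, 0.0319]
tool_rot: [0.5, 0.5, -0.5, 0.5]
ft_force: [-0.9, -0.4, 0.4]
grip_width: 0.0754
```

Run:
```python
from look import *
go(.5,-.303,.032)
```

```text
shift cm [-0.01 -0.05 -0.06] turn [-0.0001 -0.0004  0.0011] w 0.0754
```

Emit:
arm_command:
  plan:
    - [0,0,0,0,0,0,4.5]
    - [0,0,0,0,0,0,4.5]
    - [0,0,0,0,0,0,4.5]
    - [0,0,0,0,0,0,4.5]
    - [0,0,0,0,0,0,4.5]
    - [0,0,0,0,0,0,4.5]
    - [-1,0,0,0,0,0,4.5]
    - [-3,0,0,0,0,0,4.5]
    - [-4,0,0,0,0,0,4.5]
    - [-4,0,0,0,0,0,4.5]
    - [-4,0,0,0,0,0,4.5]
    - [-3,0,0,0,0,0,4.5]
  grip_force: 15

```text
time: 25.95
position: [0.4992, -0.3024, 0.2282]
tool_rot: [0.5, 0.502, -0.5, 0.498]
ft_force: [-0.1, -0.1, -0.8]
grip_width: 0.0491
```

Run:
```python
from look import *
go(.5,.3,.23)
a,w,P=wrist(); t=mask(a,"yellow")&(w[...,2]>.2)&(w[...,2]<.32); print(t.sum(),circ(w[t][:,:2]),np.median(w[t],0))
a,d=optics.camera("scene");P=pose("scene");w=cloud(d,P)
t=(abs(w[...,2]-.06)<.003)&(w[...,1]>.2)&(w[...,0]<.6)&(w[...,0]>.4)&(w[...,1]<.4); m=t.astype(np.uint8)
k,l,s,c=cv2.connectedComponentsWithStats(m); j=1+s[1:,4].argmax(); print("pan",s[j],circ(w[l==j][:,:2]),ray(*c[j],.06,P))
```

```text
shift cm [ 2.000e-02  8.000e-02 -6.024e+01] turn [-0.     -0.0032  0.0044] w 0.0491
8059 [ 512.2 -303.1   38.6] [ 0.51284738 -0.30294649  0.25525904]
pan [ 463  230   40   36 1013] [500.7 300.1  41.2] [0.50173462 0.30063698 0.06      ]
```

Emit:
arm_command:
  plan:
    - [0,0,-2,0,-0.003,0.004,4.5]
    - [0,0,-4,0,0,0,4.5]
    - [0,0,-4,0,0,0,4.5]
    - [0,0,-4,0,0,0,4.5]
    - [0,0,-4,0,0,0,4.5]
    - [0,0,-4,0,0,0,4.5]
    - [0,0,-2,0,0,0,4.5]
    - [0,0,0,0,0,0,4.5]

```text
time: 27.05
position: [0.4885, -0.0439, 0.219]
tool_rot: [0.498, 0.508, -0.502, 0.493]
ft_force: [-0.8, -0.7, -1.9]
grip_width: 0.0493
```

Run:
```python
from look import *
go(.5,.3,.23)
```

```text
shift cm [ -0.75   1.17 -34.39] turn [ 0.0012 -0.0108  0.019 ] w 0.0493
```

Emit:
arm_command:
  plan:
    - [-0.7,0.6,-2,0,-0.011,0.019,4.5]
    - [-0.1,0.2,-4,0,0,0,4.5]
    - [-0.1,0.2,-4,0,0,0,4.5]
    - [-0.1,0.2,-4,0,0,0,4.5]
    - [-0.1,0.2,-4,0,0,0,4.5]
    - [-0.1,0.2,-4,0,0,0,4.5]
    - [-0.1,0.2,-4,0,0,0,4.5]
    - [0,0,-4,0,0,0,4.5]
    - [0,0,-2,0,0,0,4.5]
    - [0,0,0,0,0,0,4.5]

```text
time: 28.3
position: [0.5032, 0.279, 0.2226]
tool_rot: [-0.496, -0.501, 0.507, -0.496]
ft_force: [1.1, 0.6, -1.5]
grip_width: 0.0491
```

Run:
```python
from look import *
go(.501,.3,.13)
```

```text
shift cm [ 9.25 -0.09 -2.16] turn [-0.0065  0.0058  0.0156] w 0.0491
```

Emit:
arm_command:
  plan:
    - [2,0,-1.5,-0.006,0.006,0.016,4.5]
    - [3,0,-0.6,0,0,0,4.5]
    - [3,0,0,0,0,0,4.5]
    - [2.5,0,0,0,0,0,4.5]
    - [1,0,0,0,0,0,4.5]
    - [0,0,0,0,0,0,4.5]

```text
time: 29.05
position: [0.5049, 0.2901, 0.1044]
tool_rot: [-0.501, -0.497, 0.503, -0.499]
ft_force: [0.5, 1.2, -1.1]
grip_width: 0.0495
```

Run:
```python
from look import *
go(.501,.3005,.088)
```

```text
shift cm [ 1.64 -0.4  -1.05] turn [-0.0077  0.0054  0.0002] w 0.0495
```

Emit:
arm_command:
  plan:
    - [0.5,-0.3,-1,-0.008,0.005,0,4.5]
    - [0.4,0,0,0,0,0,4.5]
    - [0.3,0,0,0,0,0,4.5]
    - [0.2,0,0,0,0,0,4.5]
    - [0,0,0,0,0,0,4.5]

```text
time: 29.68
position: [0.5038, 0.3012, 0.0924]
tool_rot: [0.501, 0.499, -0.498, 0.501]
ft_force: [-0.4, 0.4, -1.4]
grip_width: 0.0491
```

Run:
```python
from look import *
go(.501,.3005,.088)
```

```text
shift cm [ 0.44 -0.28  0.07] turn [ 0.001  -0.0017 -0.0053] w 0.0491
```

Emit:
arm_command:
  plan:
    - [0.2,-0.2,0,0.001,-0.002,-0.005,4.5]
    - [0.15,0,0,0,0,0,4.5]
    - [0.1,0,0,0,0,0,4.5]
    - [0.1,0,0,0,0,0,4.5]
    - [0,0,0,0,0,0,4.5]

```text
time: 30.3
position: [0.5021, 0.3014, 0.0891]
tool_rot: [0.5, 0.5, -0.5, 0.5]
ft_force: [0.2, 0.3, -1.5]
grip_width: 0.0494
```

Emit:
arm_command:
  plan:
    - [0.15,0,0,0,0,0,4.5]
    - [0.1,0,0,0,0,0,4.5]
    - [0,0,0,0,0,0,7]
    - [0,0,0,0,0,0,7]
    - [0,0,0,0,0,0,7]
    - [0,0,0,0,0,0,7]
    - [0,0,0,0,0,0,7]
    - [-2,0,0,0,0,0,7]
    - [-3,0,0,0,0,0,7]
    - [-4,0,0,0,0,0,7]
    - [-2,0,0,0,0,0,7]

```text
time: 31.68
position: [0.5009, 0.3009, 0.1984]
tool_rot: [-0.499, -0.5, 0.501, -0.5]
ft_force: [0.5, 0.2, -1.1]
grip_width: 0.07
```

Run:
```python
from look import *
go(.475,-.08,.2)
a,w,P=wrist(); tops(a,w,.116); tops(a,w,.138); cv2.imwrite("pics/w2.png",a)
t=(abs(w[...,2]-.06)<.003)&(abs(w[...,1]-.3)<.06)&(abs(w[...,0]-.5)<.06); print("pan",circ(w[t][:,:2]))
```

```text
shift cm [-0.07 -2.59 38.09] turn [-0.      0.0021  0.0037] w 0.07
red 598 [477.9  77.   16.5] z 116.0
yellow 3496 [501.5 301.5  24.9] z 115.8
red 363 [482.8  85.4   9.8] z 136.6
pan [500.7 301.3  40. ]
```

View pics/w2.png

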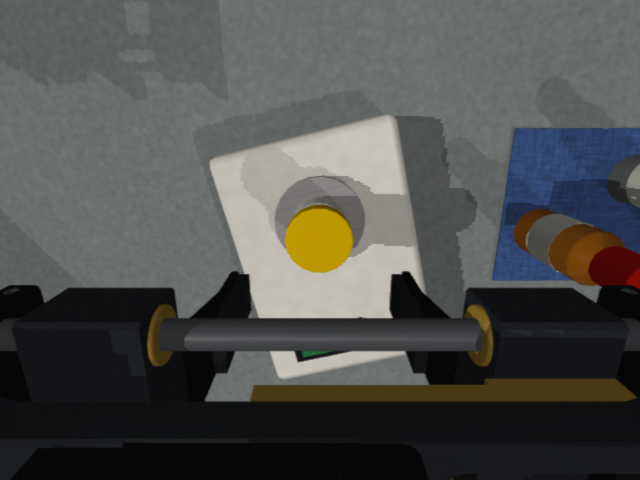

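The jar (320,238 in the picture) stands centred on the pan to about 1 mm. Now I'll return the blue bottle.

Emit:
arm_command:
  plan:
    - [0,-0.3,3,0,0.002,0.004,6]
    - [-0.1,-0.3,4.4,0,0,0,6]
    - [-0.1,-0.3,4.4,0,0,0,6]
    - [-0.1,-0.3,4.4,0,0,0,6]
    - [-0.1,-0.3,4.4,0,0,0,6]
    - [-0.1,-0.3,4.4,0,0,0,6]
    - [0,-0.3,4.4,0,0,0,6]
    - [0,-0.3,4.4,0,0,0,6]
    - [0,-0.2,2.5,0,0,0,6]
    - [0,0,1,0,0,0,6]
    - [0,0,0,0,0,0,6]
  grip_force: 20

```text
time: 33.1
position: [0.475, -0.0817, 0.2003]
tool_rot: [0.501, 0.5, -0.498, 0.5]
ft_force: [0.3, 1.2, 0.2]
grip_width: 0.0597
```

Run:
```python
from look import *
go(.475,-.0805,.108)
```

```text
shift cm [ 9.23 -0.03 -0.09] turn [ 0.0019 -0.0035 -0.0034] w 0.0597
```

Emit:
arm_command:
  plan:
    - [0,0,0,0.002,-0.003,-0.003,6]
    - [2.5,0,0,0,0,0,6]
    - [3,0,0,0,0,0,6]
    - [2.7,0,0,0,0,0,6]
    - [1,0,0,0,0,0,6]
    - [0,0,0,0,0,0,6]

```text
time: 33.85
position: [0.4768, -0.0756, 0.1068]
tool_rot: [0.499, 0.501, -0.497, 0.503]
ft_force: [0.1, 0.5, 0.9]
grip_width: 0.0601
```

Run:
```python
from look import *
go(.475,-.0805,.107)
```

```text
shift cm [-0.02 -0.18  0.49] turn [ 0.0085 -0.0002 -0.0029] w 0.0601
```

Emit:
arm_command:
  plan:
    - [0,-0.2,0.5,0.008,0,-0.003,6]
    - [0,0,0,0,0,0,3]
    - [0,0,0,0,0,0,3]
    - [0,0,0,0,0,0,3]
    - [0,0,0,0,0,0,3]
    - [0,0,0,0,0,0,3]
    - [0,0,0,0,0,0,3]
    - [-1,0,0,0,0,0,3]
    - [-2,0,0,0,0,0,3]
    - [-3,0,0,0,0,0,3]
    - [-3,0,0,0,0,0,3]
    - [0,0,0,0,0,0,3]

```text
time: 35.35
position: [0.475, -0.0808, 0.2028]
tool_rot: [0.5, 0.499, -0.5, 0.501]
ft_force: [-0.3, -0.7, -1.8]
grip_width: 0.0334
```

Run:
```python
from look import *
go(.4945,-.3745,.2); a,w,P=wrist(); tops(a,w,.23,.012); print(robot.get_obs()["position"])
```

```text
shift cm [ 0.31  1.94 29.37] turn [ 0.0002  0.001  -0.0026] w 0.0334
blue 2646 [474. -81.  17.] z 230.7
[ 0.47388664 -0.08039944  0.20150052]
```

Emit:
arm_command:
  plan:
    - [0,0.2,2,0,0,0,3]
    - [0,0.2,3.5,0,0,0,3]
    - [0,0.2,4,0,0,0,3]
    - [0,0.2,4,0,0,0,3]
    - [0,0.2,4,0,0,0,3]
    - [0,0.2,4,0,0,0,3]
    - [0,0.2,3.5,0,0,0,3]
    - [0,0.2,2.5,0,0,0,3]
    - [0,0.2,1.5,0,0,0,3]
    - [0,0,0.5,0,0,0,3]
    - [0,0,0,0,0,0,3]

```text
time: 36.78
position: [0.483, -0.3919, 0.1832]
tool_rot: [0.499, 0.508, -0.503, 0.49]
ft_force: [-0.1, 0.4, -1.9]
grip_width: 0.0334
```

Run:
```python
from look import *
go(.495,-.3745,.111)
```

```text
shift cm [ 7.22  1.36 -1.64] turn [-0.0032 -0.0146  0.0221] w 0.0334
```

Emit:
arm_command:
  plan:
    - [1,0.6,-0.8,-0.003,-0.015,0.022,3]
    - [2,0.6,-0.4,0,0,0,3]
    - [2,0,0,0,0,0,3]
    - [1,0,0,0,0,0,3]
    - [0,0,0,0,0,0,3]

```text
time: 37.4
position: [0.4953, -0.3738, 0.1226]
tool_rot: [0.499, 0.502, -0.498, 0.501]
ft_force: [0.3, 0.9, -2.7]
grip_width: 0.0337
```

Run:
```python
from look import *
go(.495,-.3745,.111)
```

```text
shift cm [ 1.16 -0.03  0.08] turn [ 0.0053 -0.0019  0.0004] w 0.0337
```

Emit:
arm_command:
  plan:
    - [0.5,0,0,0.005,-0.002,0,3]
    - [0.3,0,0,0,0,0,3]
    - [0.2,0,0,0,0,0,3]
    - [0.1,0,0,0,0,0,3]
    - [0,0,0,0,0,0,3]

```text
time: 38.02
position: [0.4963, -0.3748, 0.1131]
tool_rot: [0.5, 0.499, -0.5, 0.501]
ft_force: [0.5, 0.4, -2.1]
grip_width: 0.0334
```

Run:
```python
from look import *
go(.4945,-.3745,.11)
```

```text
shift cm [ 0.31 -0.18 -0.03] turn [-0.      0.0032 -0.0023] w 0.0334
```

Emit:
arm_command:
  plan:
    - [0.15,-0.1,0,0,0.003,-0.002,3]
    - [0.15,0,0,0,0,0,3]
    - [0.1,0,0,0,0,0,3]
    - [0,0,0,0,0,0,6]
    - [0,0,0,0,0,0,6]
    - [0,0,0,0,0,0,6]
    - [0,0,0,0,0,0,6]
    - [0,0,0,0,0,0,6]
    - [-3,0,0,0,0,0,6]
    - [-4,0,0,0,0,0,6]
    - [-2,0,0,0,0,0,6]

```text
time: 39.4
position: [0.4948, -0.3746, 0.201]
tool_rot: [0.5, 0.501, -0.5, 0.499]
ft_force: [0.2, 0.1, -0.1]
grip_width: 0.06
```

Run:
```python
from look import *
go(.53,-.011,.2); a,w,P=wrist(); tops(a,w,.14)
for c in("blue",):
  for n in("wrist",):
    t=mask(a,c)&(abs(w[...,2]-.006)<.005)&(w[...,1]<-.3)&(w[...,1]>-.45); print("pad",t.sum(),circ(w[t][:,:2]))
for c in("red","green"):
    t=mask(a,c)&(abs(w[...,2]-.006)<.005)&(w[...,1]<-.16); print(c,"pad",t.sum(),circ(w[t][:,:2]) if t.sum() else 0)
```

```text
shift cm [  0.18   3.5  -36.36] turn [-0.0005 -0.0023  0.0017] w 0.06
blue 1866 [ 493.6 -374.4   16.8] z 139.8
pad 1318 [ 495.5 -375.2   35.3]
red pad 3695 [ 501.7 -235.3   35.7]
green pad 2345 [ 423.6 -302.1   35.4]
```

Emit:
arm_command:
  plan:
    - [0,0.4,-3,0,-0.002,0.002,6]
    - [-0.1,0.4,-4.4,0,0,0,6]
    - [-0.1,0.4,-4.4,0,0,0,6]
    - [-0.1,0.4,-4.4,0,0,0,6]
    - [-0.1,0.4,-4.4,0,0,0,6]
    - [-0.1,0.4,-4.4,0,0,0,6]
    - [0,0.4,-4.4,0,0,0,6]
    - [0,0.4,-3.5,0,0,0,6]
    - [0,0.4,-2,0,0,0,6]
    - [0,0,-0.7,0,0,0,6]
    - [0,0,0,0,0,0,6]
    - [0,0,0,0,0,0,6]

```text
time: 40.95
position: [0.5314, -0.0106, 0.2019]
tool_rot: [-0.5, -0.498, 0.502, -0.5]
ft_force: [0.3, -0.7, 0.6]
grip_width: 0.0599
```

Run:
```python
from look import *
go(.5305,-.011,.107)
```

```text
shift cm [ 9.49 -0.1  -0.  ] turn [-0.0033  0.0039 -0.0004] w 0.0599
```

Emit:
arm_command:
  plan:
    - [0,0,0,-0.003,0.004,0,6]
    - [2.5,0,0,0,0,0,6]
    - [3,0,0,0,0,0,6]
    - [2.7,0,0,0,0,0,6]
    - [1.2,0,0,0,0,0,6]
    - [0,0,0,0,0,0,6]

```text
time: 41.7
position: [0.5339, -0.0158, 0.1068]
tool_rot: [0.503, 0.497, -0.501, 0.5]
ft_force: [0.0, -0.3, 0.8]
grip_width: 0.0599
```

Run:
```python
from look import *
go(.5305,-.011,.107)
```

```text
shift cm [-0.02 -0.34 -0.48] turn [-0.0065  0.0012 -0.0056] w 0.0599
```

Emit:
arm_command:
  plan:
    - [0,-0.35,-0.5,-0.006,0.001,-0.006,6]
    - [0,0,0,0,0,0,3]
    - [0,0,0,0,0,0,3]
    - [0,0,0,0,0,0,3]
    - [0,0,0,0,0,0,3]
    - [0,0,0,0,0,0,3]
    - [0,0,0,0,0,0,3]
    - [-1,0,0,0,0,0,3]
    - [-2,0,0,0,0,0,3]
    - [-3,0,0,0,0,0,3]
    - [-3,0,0,0,0,0,3]
    - [0,0,0,0,0,0,3]

```text
time: 43.2
position: [0.5303, -0.0106, 0.2022]
tool_rot: [0.5, 0.5, -0.5, 0.5]
ft_force: [-0.2, -0.9, -2.8]
grip_width: 0.0335
```

Run:
```python
from look import *
go(.4225,-.3005,.2); a,w,P=wrist(); tops(a,w,.23,.012); print(robot.get_obs()["position"])
```

```text
shift cm [  0.23 -10.78  28.99] turn [-0.      0.0006 -0.001 ] w 0.0335
green 2579 [529.  -10.9  17.1] z 229.9
[ 0.52898901 -0.01030143  0.20077645]
```

Emit:
arm_command:
  plan:
    - [0,-0.8,2,0,0,0,3]
    - [0,-1.3,3.5,0,0,0,3]
    - [0,-1.4,4,0,0,0,3]
    - [0,-1.4,4,0,0,0,3]
    - [0,-1.4,4,0,0,0,3]
    - [0,-1.4,4,0,0,0,3]
    - [0,-1.3,3.5,0,0,0,3]
    - [0,-0.8,2,0,0,0,3]
    - [0,-0.2,0.5,0,0,0,3]
    - [0,0,0,0,0,0,3]
    - [0,0,0,0,0,0,3]

```text
time: 44.62
position: [0.4172, -0.286, 0.1845]
tool_rot: [0.497, 0.512, -0.501, 0.489]
ft_force: [-0.4, -0.2, -2.1]
grip_width: 0.0334
```

Run:
```python
from look import *
go(.4225,-.301,.11)
```

```text
shift cm [7.41 0.73 1.64] turn [ 0.0019 -0.0197  0.0276] w 0.0334
```

Emit:
arm_command:
  plan:
    - [1,0.4,0.9,0.002,-0.02,0.028,3]
    - [2,0.3,0.5,0,0,0,3]
    - [2,0,0,0,0,0,3]
    - [1.2,0,0,0,0,0,3]
    - [0,0,0,0,0,0,3]

```text
time: 45.25
position: [0.4265, -0.2953, 0.1211]
tool_rot: [0.499, 0.501, -0.498, 0.502]
ft_force: [0.3, -0.3, -2.6]
grip_width: 0.0338
```

Run:
```python
from look import *
go(.4225,-.301,.11)
```

```text
shift cm [ 1.11 -0.4   0.57] turn [ 0.007   0.0002 -0.002 ] w 0.0338
```

Emit:
arm_command:
  plan:
    - [0.4,-0.4,0.55,0.007,0,-0.002,3]
    - [0.3,0,0,0,0,0,3]
    - [0.2,0,0,0,0,0,3]
    - [0,0,0,0,0,0,3]

```text
time: 45.75
position: [0.4233, -0.302, 0.1133]
tool_rot: [0.5, 0.499, -0.5, 0.501]
ft_force: [0.1, -0.4, -1.4]
grip_width: 0.0335
```

Run:
```python
from look import *
go(.4225,-.301,.11)
```

```text
shift cm [ 0.33 -0.08 -0.1 ] turn [-0.      0.0031 -0.0024] w 0.0335
```

Emit:
arm_command:
  plan:
    - [0.15,-0.1,-0.1,0,0.003,-0.002,3]
    - [0.15,0,0,0,0,0,3]
    - [0.1,0,0,0,0,0,3]
    - [0,0,0,0,0,0,6]
    - [0,0,0,0,0,0,6]
    - [0,0,0,0,0,0,6]
    - [0,0,0,0,0,0,6]
    - [0,0,0,0,0,0,6]
    - [-3,0,0,0,0,0,6]
    - [-4,0,0,0,0,0,6]
    - [-2,0,0,0,0,0,6]

```text
time: 47.12
position: [0.422, -0.3007, 0.2025]
tool_rot: [0.5, 0.501, -0.5, 0.499]
ft_force: [0.3, 0.3, -0.2]
grip_width: 0.0597
```

Run:
```python
from look import *
go(.477,.074,.2); a,w,P=wrist(); tops(a,w,.14)
for c in("red","green"):
    t=mask(a,c)&(abs(w[...,2]-.006)<.005)&(w[...,1]<-.16); print(c,"pad",t.sum(),circ(w[t][:,:2]) if t.sum() else 0)
```

```text
shift cm [  0.31   5.49 -37.47] turn [-0.0002 -0.0017  0.0009] w 0.0597
green 1860 [ 420.2 -300.7   17.1] z 139.8
blue 2456 [ 493.2 -374.2   17. ] z 139.7
red pad 4391 [ 501.6 -235.4   35.7]
green pad 1386 [ 423.9 -302.    35. ]
```

Green stands about 3 mm from its pad's centre. The red bottle is last.

Emit:
arm_command:
  plan:
    - [0,0.6,-3,0,-0.002,0.001,6]
    - [-0.1,0.6,-4.4,0,0,0,6]
    - [-0.1,0.6,-4.4,0,0,0,6]
    - [-0.1,0.6,-4.4,0,0,0,6]
    - [-0.1,0.6,-4.4,0,0,0,6]
    - [-0.1,0.6,-4.4,0,0,0,6]
    - [0,0.6,-4.4,0,0,0,6]
    - [0,0.6,-4,0,0,0,6]
    - [0,0.6,-2.5,0,0,0,6]
    - [0,0,-0.7,0,0,0,6]
    - [0,0,0,0,0,0,6]
    - [0,0,0,0,0,0,6]

```text
time: 48.68
position: [0.4774, 0.0728, 0.2028]
tool_rot: [-0.499, -0.498, 0.502, -0.5]
ft_force: [0.2, 0.5, -0.1]
grip_width: 0.06
```

Run:
```python
from look import *
go(.477,.074,.107)
```

```text
shift cm [ 9.57 -0.04 -0.17] turn [-0.0037  0.0053  0.0005] w 0.06
```

Emit:
arm_command:
  plan:
    - [0,0,0,-0.004,0.005,0,6]
    - [2.5,0,-0.3,0,0,0,6]
    - [3,0,0,0,0,0,6]
    - [2.7,0,0,0,0,0,6]
    - [1.2,0,0,0,0,0,6]
    - [0,0,0,0,0,0,6]

```text
time: 49.42
position: [0.4799, 0.0709, 0.1078]
tool_rot: [0.503, 0.497, -0.501, 0.5]
ft_force: [-0.0, 0.4, 0.1]
grip_width: 0.0595
```

Run:
```python
from look import *
go(.477,.074,.107)
```

```text
shift cm [ 0.07 -0.3  -0.31] turn [-0.0067  0.0007 -0.0046] w 0.0595
```

Emit:
arm_command:
  plan:
    - [0.1,-0.3,-0.3,-0.007,0.001,-0.005,6]
    - [0,0,0,0,0,0,3]
    - [0,0,0,0,0,0,3]
    - [0,0,0,0,0,0,3]
    - [0,0,0,0,0,0,3]
    - [0,0,0,0,0,0,3]
    - [0,0,0,0,0,0,3]
    - [-1,0,0,0,0,0,3]
    - [-2,0,0,0,0,0,3]
    - [-3,0,0,0,0,0,3]
    - [-3,0,0,0,0,0,3]
    - [0,0,0,0,0,0,3]

```text
time: 50.92
position: [0.4774, 0.074, 0.2028]
tool_rot: [0.501, 0.5, -0.499, 0.501]
ft_force: [0.2, 0.9, -2.2]
grip_width: 0.0336
```

Run:
```python
from look import *
go(.5015,-.2345,.2); a,w,P=wrist(); tops(a,w,.23,.012); print(robot.get_obs()["position"])
```

```text
shift cm [ 0.28  2.39 30.85] turn [ 0.0009 -0.0001 -0.003 ] w 0.0336
red 2673 [475.7  73.6  17.3] z 231.0
[0.47616663 0.07401232 0.20151037]
```

Emit:
arm_command:
  plan:
    - [0,0.2,2,0,0,-0.003,3]
    - [0,0.3,3.5,0,0,0,3]
    - [0,0.3,4,0,0,0,3]
    - [0,0.3,4,0,0,0,3]
    - [0,0.3,4,0,0,0,3]
    - [0,0.3,4,0,0,0,3]
    - [0,0.3,3.5,0,0,0,3]
    - [0,0.2,3,0,0,0,3]
    - [0,0.2,1.5,0,0,0,3]
    - [0,0,0.5,0,0,0,3]
    - [0,0,0,0,0,0,3]

```text
time: 52.35
position: [0.491, -0.2293, 0.1846]
tool_rot: [0.495, 0.512, -0.503, 0.489]
ft_force: [-0.1, 0.4, -1.2]
grip_width: 0.0335
```

Run:
```python
from look import *
go(.5015,-.235,.11)
```

```text
shift cm [7.41 1.28 0.69] turn [ 0.0026 -0.0158  0.0313] w 0.0335
```

Emit:
arm_command:
  plan:
    - [1,0.5,0.3,0.003,-0.016,0.031,3]
    - [2,0.5,0.1,0,0,0,3]
    - [2,0,0,0,0,0,3]
    - [1.2,0,0,0,0,0,3]
    - [0,0,0,0,0,0,3]

```text
time: 52.98
position: [0.5006, -0.2267, 0.1213]
tool_rot: [0.499, 0.502, -0.498, 0.501]
ft_force: [0.0, 0.7, -1.8]
grip_width: 0.0335
```

Run:
```python
from look import *
go(.502,-.235,.11)
```

```text
shift cm [1.13 0.14 0.84] turn [ 0.0056 -0.0022  0.0007] w 0.0335
```

Emit:
arm_command:
  plan:
    - [0.4,0.1,0.8,0.006,-0.002,0.001,3]
    - [0.3,0,0,0,0,0,3]
    - [0.2,0,0,0,0,0,3]
    - [0,0,0,0,0,0,3]

```text
time: 53.48
position: [0.5029, -0.2358, 0.1135]
tool_rot: [0.5, 0.498, -0.5, 0.501]
ft_force: [1.0, -0.3, -0.9]
grip_width: 0.0333
```

Run:
```python
from look import *
go(.502,-.235,.11)
```

```text
shift cm [ 0.35 -0.09 -0.09] turn [-0.0006  0.0022 -0.0035] w 0.0333
```

Emit:
arm_command:
  plan:
    - [0.15,0,-0.1,0,0.002,-0.003,3]
    - [0.15,0,0,0,0,0,3]
    - [0.1,0,0,0,0,0,3]
    - [0,0,0,0,0,0,6]
    - [0,0,0,0,0,0,6]
    - [0,0,0,0,0,0,6]
    - [0,0,0,0,0,0,6]
    - [0,0,0,0,0,0,6]
    - [-3,0,0,0,0,0,6]
    - [-4,0,0,0,0,0,6]
    - [-2,0,0,0,0,0,6]
    - [0,0,0,0,0,0,6]

```text
time: 54.98
position: [0.5032, -0.2349, 0.2032]
tool_rot: [0.5, 0.499, -0.5, 0.5]
ft_force: [0.2, -0.9, -0.1]
grip_width: 0.0602
```

Run:
```python
from look import *
a,w,P=wrist(); tops(a,w,.14); cv2.imwrite("pics/w3.png",a)
for c in("red","green","blue"):
    t=mask(a,c)&(abs(w[...,2]-.006)<.005)&(w[...,1]<-.16); print(c,"pad",t.sum(),circ(w[t][:,:2]))
a,d=optics.camera("scene"); w=cloud(d,pose("scene")); tops(a,w,.14); cv2.imwrite("pics/scene2.png",a)
t=mask(a,"yellow")&(abs(w[...,2]-.116)<.005); print("jar",circ(w[t][:,:2]))
q=w[mask(a,"cyan")]; print("dish",circ(q[:,:2]))
```

```text
red 1857 [ 500.7 -234.4   17. ] z 139.8
green 212 [ 414.5 -293.7   14.1] z 139.7
blue 1938 [ 493.2 -374.3   17.3] z 139.6
red pad 1295 [ 486.2 -241.3   51.7]
green pad 1216 [ 424.  -301.4   35.3]
blue pad 1308 [ 495.3 -374.6   35.4]
red 192 [ 500.7 -234.2   17.8] z 139.4
green 120 [ 420.4 -299.8   18.1] z 139.3
blue 172 [ 494.  -373.7   17.8] z 139.6
jar [500.9 302.   26.2]
dish [727.1 -78.3  61. ]
```

View pics/scene2.png

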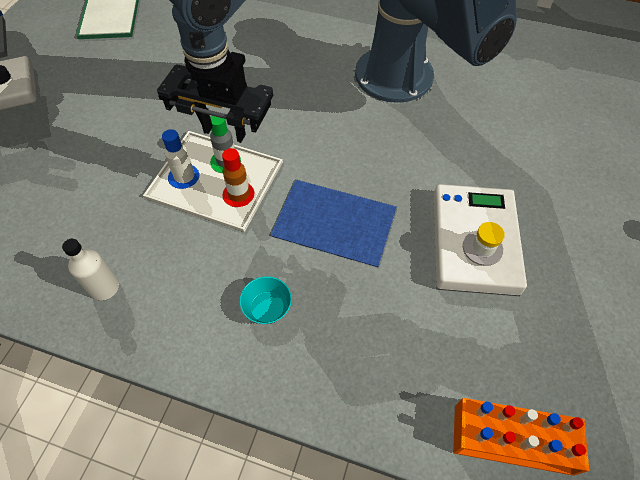

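The picture shows all three bottles upright on their own pads (red 236,180; blue 177,160; green 220,145). The jar is centred on the pan (488,240), the dish hasn't moved and the gripper is clear, so I'm handing in.

```bash
python3 -c "
from rig import workorder; print(workorder.hand_in())"
```

```text
the job is handed in; nothing more can be done
None
```

The job is done and handed in at about 55 s of the 147 s allowed; `hand_in` gives no verdict. I moved the three bottles to the mat, put the jar on the pan, then returned blue, green and red to their own pads.

**Last checks:**
- **Bottles:** red is about 1 mm from its pad's centre, blue about 2 mm and green about 3–4 mm (the limit is 13 mm). All three stand upright, with cap tops at 140 mm as expected.
- **Jar:** it is about 1 mm from the pan's centre (the limit is 15 mm).
- **Dish:** it looks unmoved. Its two readings differ by about 3 mm, which I put down to measurement noise.
- **Gripper:** it is open and about 60 mm above the caps, touching nothing.

**Did not agree:**
- **Final red pad reading:** the wrist camera's circle fit came out 51.7 mm in radius instead of 36 mm, probably because it took in other red pixels. I used the two earlier readings instead, (501.7, -235.3) and (501.6, -235.4) mm.
- **Red bottle, first grasp:** the tool had drifted about 12 mm sideways when it closed on the cap. As a result the bottle stood about 6 mm off on the mat, still well inside the allowed area.

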